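# Hold an engraving block in the bench hook

### The arm

A 6-joint arm with a two-finger parallel gripper is mounted at the origin on the work surface. World frame = base frame: x ahead of the robot, y to its left, z up, the work surface at z = 0. Lengths are in mm, angles in rad, forces in N, time in s.
With the tool pointing down it reaches from about 150 to 775 mm from the base axis. Payload 6.1 kg.
Tool frame: the origin (TCP) lies at the very end of the fingers, on their centre line; the grasp point (between the pads) lies 19 mm behind it; z points along the fingers, y is the line along which they close (so a half turn about z gives the same grasp; the last joint's range is limited). The gripper opens to 85 mm and grips with 20 to 120 N. Pads are 22 mm wide; open, the fingers measure 114 mm over their backs; the gripper's body (76 mm by 85 mm) begins 54 mm behind the grasp point. The pads swing forward as they close: fully open they stand 13 mm farther back than shut.
Start: joints at [-1.213, 0.126, -0.04, 1.405, 0, 1.571], TCP at [183.855, -491.737, 231.295] pointing down, gripper open.
Joint ranges: [-2.72, 2.72], [-0.95, 1.95], [-1.27, 1.35], [-1.78, 2.02], [-1.46, 1.47], [-3.14, 3.14]. Speed limits (rad/s): [2.39, 2.39, 3.01, 3.14, 3.14, 3.14].

### API

Orientations are given as a unit quaternion [w, x, y, z].
In Python, from station import get_state, cams, bot gives the robot as it stands.
- The arm moves only by the shell command python3 -m inch 'ROWS' [FORCE]. ROWS is JSON, a list of rows, each a list of 3 entries, a list of its own where there are three numbers: the shift along the tool's x, y, z in units of 25 mm (1.0 is 25 mm), then the turn about the tool's z in degrees, then the opening, from 0 (shut) to 1 (fully open). A call has 1 to 12 rows; each row is the pose to reach, as a shift and turn from the pose commanded when the call began, along the tool's axes at that moment; what a row does not reach only later rows make up. A row lasts 1/10 s, in which the tool goes at most 50 mm and 8.59 degrees, less where a joint would pass 70% of its speed; a pose out of reach is approached as far as the arm can. A call with a gripper value outside its range is refused whole. The fingers move at their own pace and stop on an object; FORCE is the grip in N (left out, the last holds). Time passes only in rows, so rows that repeat a pose let the fingers close. It gives the time, the measured TCP pose, the force, the opening and the grip force at its end, in the units of the state.
- get_state(): the state, without advancing time (a new reading comes with each control period).
- cams.capture(name): name is "side" or "top" or "wrist"; returns (picture, depth): 384x512x3 uint8, red, green, blue; 384x512 float32, mm along the optical axis (not along the pixel's ray), 0 where there is no reading.
- cams.camera_model(name): a dict with "vertical_fov" (degrees; the focal length in pixels is half the picture's height over the tangent of half this angle, whatever the lens; pixels are square), "cx", "cy" (the principal point, pixels), "extrinsics" (4x4, takes a point from camera to world coordinates). Camera axes: x right, y up, looking along -z (the intrinsics and any distortion apply to the point x, -y, -z); pixel columns grow to the right and rows downward; lengths in mm; the calibration is good to about 2 mm. A picture is of the moment at which its call begins: read the wrist's pose just before it. camera_model takes no time and is no camera call; for the wrist camera it gives the pose at the moment of the call.
- bot.job_done(): hands the job in; it is judged then, once.
The state is a dict: "clock": time; "q": joint angles; "joint_velocities": joint speeds; "joint_torque": joint torques, N m; "position": TCP position; "ee_rot": TCP orientation; "contact_force": force on the tool from outside, world axes, zero at the start; "wrist_torque": the same for the moment, N m; "grip_width": finger opening in mm; "finger_force": force on a finger pad.
Only numpy, scipy, OpenCV 4.12 (cv2) and the standard library are available. Lean on these libraries where they do the work, as an engineer would, in place of code of your own. Each camera call takes 0.05 s, during which the arm holds its last target. There are 200 camera calls.

### The job

Set the dark-faced engraving block on the bed of the bench hook, dark face up, and let go of it there. Then press it with one steady slanting push, forwards and down at once, so that a long side of the block sits flush along the fence, within the fence's length, with its underside flat on the bed, and finish while still holding it pressed, the push bearing on the fence and on the bed with about a kilogram each. Leave the other things on the table where they are.

Things in the scene. Friction and masses are not known exactly. Their poses are not given: they have to be found in the camera images.
- block: Loose engraving block: pale wood with a black inked top face bearing pale round cuts. 54 (its x) by 80 (its y, the long way) by 23 high, about 0.09 kg. Starts dark face up on the table. Origin: centre of its underside; z up through the dark face.
- hook: Bench hook, fixed to the table: brown wooden board 180 (its x) by 160 (its y), with a fence along its far (+x) end. Origin: centre of its underside, at table height. Its +x points across the bed to the fence, within about 20 degrees of the robot's straight ahead. The top of the bed is 18 above the table.
- bed: The bed of the bench hook, the mid-brown board that the block is pressed down on: flat top 18 above the table; the clear part, in front of the fence, is 158 (x) by 160 (y). Axes as hook. Origin: 8 above the table under the centre of the board.
- fence: The fence of the bench hook, a dark wooden bar with two brass screw heads: 22 thick (x), 160 long (y), standing 18 above the bed, so the block beside it stands 5 higher. Rigid. Origin: centre of its underside, on the bed. Axes as hook.
- fence_foot (a point): Point on the bed at the foot of the fence's inner face, at the middle of its length, 68 from hook's origin along x; axes as hook (x into the fence, y along it, z up). A block flush with the fence has its origin at x = -27 here, z = 0.
- graver_a: Bystander: engraving tool (graver) with a brown mushroom handle and steel blade, 120 long, 34 wide, up to 28 high; lies on the table. Origin underneath its middle.
- graver_b: Bystander: second graver, dark brown handle, same size (120 x 34 x 28). Origin underneath its middle.
- eraser: Bystander: white eraser in a blue sleeve, 45 x 22 x 13, on the table. Origin centre of underside.
- offcut: Bystander: small plain pale wood offcut without dark face, 60 x 34 x 18, on the table. Origin centre of underside.
- brush: Bystander: flat wooden dusting brush with black bristles, about 190 x 42 x 16, lying on the table. Origin underneath its ferrule end, 100 from the handle's end.
- ink_jar: Bystander: amber glass jar with black cap, 60 diameter, 60 high, standing. Origin centre of underside.
- loupe: Bystander: black and steel eye loupe standing on the table, 52 diameter, 26 high. Origin centre of underside.
Not all that is in view belongs to the job. Leave any purple or turquoise look-alike of the hook alone.

How it is judged (in metres and radians):
On the way:
1. the block lies flat on the bed, let go (x of block in the frame of fence_foot between -0.145 and -0.02 m and y of block in the frame of fence_foot between -0.08 and 0.08 m and z of block in the frame of fence_foot between -0.004 and 0.004 m and angle between block's own z axis and vertical below 0.08 rad and contact force between the fingers and block below 0.3 N and contact force between block and bed above 0.2 N), for 0.2 s.
At the end, for the whole second after the job is handed in: The block lies dark face up on the bed (within 3 mm and 0.05 rad), a long side flush with the fence (within 3 mm and 0.05 rad) and within its length (4 mm), at rest, while the robot presses it: 3 to 40 N on the fence and 4 to 40 N on the bed, held through the last second (x of block in the frame of fence_foot between -0.03 and -0.024 m and y of block in the frame of fence_foot between -0.044 and 0.044 m and z of block in the frame of fence_foot between -0.003 and 0.003 m and angle between the x axis of block and the x axis of fence_foot, either way round below 0.05 rad and angle between block's own z axis and vertical below 0.05 rad and contact force between block and fence between 3 and 40 N and contact force between block and bed between 4 and 40 N and contact force between the fingers and block above 4 N and linear speed of block below 0.01 m/s); the arm keeps its last pose, push and grip.
It fails at once if a bystander (graver, eraser, offcut, brush, ink jar or loupe) is moved more than 30 mm (distance of any of graver_a, graver_b, eraser, offcut, brush, ink_jar, loupe from where it was at the start of the episode above 0.03 m).
It also fails if it takes over 58 s, if anything falls off the work surface, if the arm or the gripper's body presses on something with over 40 N, if the wrist force passes 120 N, or if a joint passes its speed limit or range.

## Working session

There is one attempt and no reset: what is moved stays moved. The work goes in short steps, Python scripts to look and compute and a shell command to move; the robot and the scene stay as the last step left them, time stands still between calls to the robot, and variables do not carry over. Pictures are saved under pics/ and viewed, at most 10 in all, crops included, and the job is handed in when it is done.

```bash
ls; mkdir -p pics
python3 - <<'E'
from station import get_state, cams, bot
import cv2,json
s=get_state(); print(s)
for n in ["top","side"]:
    p,d=cams.capture(n); m=cams.camera_model(n); print(n,m)
    cv2.imwrite(f"pics/{n}0.png",p[:,:,::-1])
    import numpy as np; np.save(f"pics/{n}0d.npy",d)
E
```

```text
pics
{'clock': 0.0, 'q': array([-1.21301335e+00,  1.26366975e-01, -4.06142997e-02,  1.40538812e+00,
        1.43989236e-05,  1.57077473e+00]), 'joint_velocities': array([-0.00034306,  0.00136049,  0.00028886, -0.00014825,  0.00082452,
       -0.00144556]), 'joint_torque': array([-1.23864652e-04, -4.35914004e+01,  3.52923846e+01,  1.74363807e-02,
        4.80307233e-05, -2.24987474e-05]), 'position': array([ 183.71572176, -491.37212268,  230.5324159 ]), 'ee_rot': array([-7.75262572e-04,  9.84039319e-01,  1.77949429e-01, -1.32861655e-04]), 'contact_force': array([ 0.24373195, -0.51303586,  0.15935684]), 'wrist_torque': array([-0.01512172, -0.02048185, -0.02638067]), 'finger_force': 0.0, 'grip_width': 85.23033265176525}
top {'vertical_fov': 42.342295439237816, 'cx': 260.84911991638916, 'cy': 193.12139733317497, 'extrinsics': array([[ 4.74705037e-03,  9.95202470e-01, -9.77215865e-02,
         3.57001206e+02],
       [-9.99987511e-01,  4.57157284e-03, -2.01951801e-03,
        -1.42487846e+01],
       [-1.56308796e-03,  9.77299528e-02,  9.95211743e-01,
         1.78854473e+03],
       [ 0.00000000e+00,  0.00000000e+00,  0.00000000e+00,
         1.00000000e+00]])}
side {'vertical_fov': 51.42149753339097, 'cx': 254.8839898195385, 'cy': 197.93663484767367, 'extrinsics': array([[-7.91261738e-01,  4.55993960e-01, -4.07399522e-01,
         7.61497035e+01],
       [-6.11467356e-01, -5.86195849e-01,  5.31490451e-01,
         6.00547279e+02],
       [ 3.54052700e-03,  6.69659567e-01,  7.42659767e-01,
         8.54549367e+02],
       [ 0.00000000e+00,  0.00000000e+00,  0.00000000e+00,
         1.00000000e+00]])}
```

View pics/top0.png

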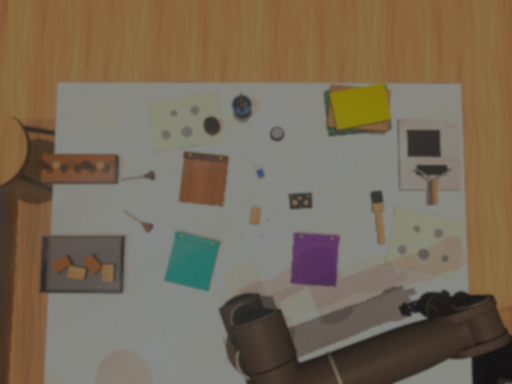

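```bash
cat > h.py <<'E'
from station import get_state, cams, bot
import numpy as np, cv2
from scipy.spatial.transform import Rotation as R
def K(m):
    f=192/np.tan(np.radians(m["vertical_fov"]/2)); return f,m["cx"],m["cy"]
def px2w(m,u,v,z):
    f,cx,cy=K(m);E=m["extrinsics"]
    d=E[:3,:3]@np.array([(u-cx)/f,-(v-cy)/f,-1.]);o=E[:3,3]
    return o+d*(z-o[2])/d[2]
def w2px(m,P):
    f,cx,cy=K(m);E=m["extrinsics"];p=(np.atleast_2d(P)-E[:3,3])@E[:3,:3]
    return np.c_[cx+f*p[:,0]/-p[:,2],cy+f*p[:,1]/p[:,2]]
def tool():
    s=get_state();q=s["ee_rot"];return s["position"],R.from_quat([q[1],q[2],q[3],q[0]])
E
python3 - <<'E'
from h import *
m=cams.camera_model("top")
for n,u,v,z in [("hook",204,180,18),("block",301,201,23),("eraser",260,172,10),("offcut",255,215,18)]:
    print(n,px2w(m,u,v,z).round(1))
p=cv2.imread("pics/top0.png")[100:290,150:400]
p=cv2.resize(p,None,fx=3.15,fy=3.15,interpolation=2); cv2.imwrite("pics/crop0.png",p)
print(tool()[1].as_matrix().round(3), cams.camera_model("wrist"))
E
```

```text
hook [577.4 194.1  18. ]
block [ 502.7 -154.2   23. ]
eraser [608.5  -7.2  10. ]
offcut [452.2   9.9  18. ]
[[ 0.937  0.35  -0.   ]
 [ 0.35  -0.937  0.001]
 [ 0.    -0.001 -1.   ]] {'vertical_fov': 69.73407604084308, 'cx': 254.28768641051678, 'cy': 193.72245221924385, 'extrinsics': array([[ 3.50374849e-01,  8.96506088e-01,  2.71135206e-01,
         2.52842538e+02],
       [-9.36608968e-01,  3.35697503e-01,  1.00353512e-01,
        -4.65898585e+02],
       [-1.05187700e-03, -2.89109012e-01,  9.57295604e-01,
         3.73064621e+02],
       [ 0.00000000e+00,  0.00000000e+00,  0.00000000e+00,
         1.00000000e+00]])}
```

View pics/crop0.png

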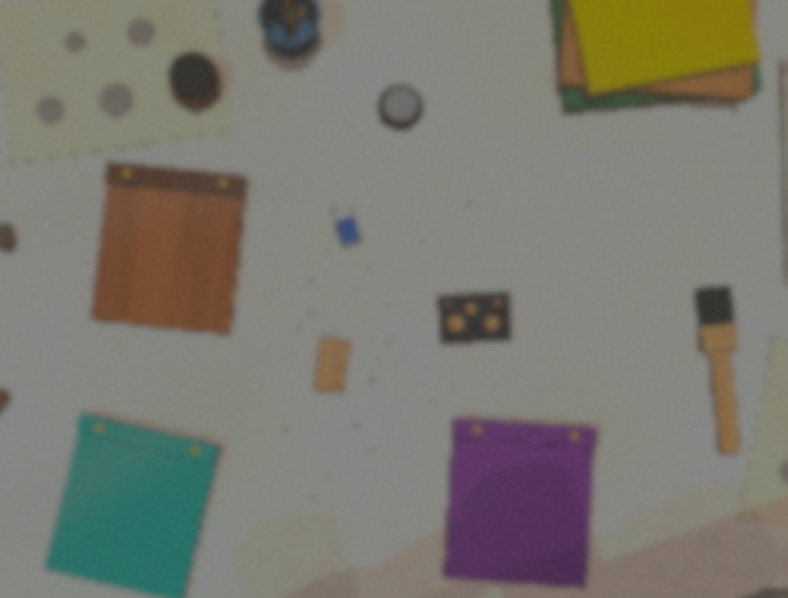

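The three hook look-alikes in the top picture are brown (204,180), turquoise (193,262) and purple (315,260). Brown wood with a dark fence and brass screws fits the description. The block is the dark piece with pale round cuts at (301,201). The dark square at (424,143) is flat print. The crop confirms all of this. Next I move over the block and look with the wrist camera.

```bash
python3 -m inch '[[[16.7,-8.2,1.5],16,1],[[16.7,-8.2,1.5],16,1],[[16.7,-8.2,1.5],16,1],[[16.7,-8.2,1.5],16,1],[[16.7,-8.2,1.5],16,1],[[16.7,-8.2,1.5],16,1],[[16.7,-8.2,1.5],16,1],[[16.7,-8.2,1.5],16,1],[[16.7,-8.2,1.5],16,1],[[16.7,-8.2,1.5],16,1],[[16.7,-8.2,1.5],16,1],[[16.7,-8.2,1.5],16,1]]'
python3 - <<'E'
from h import *
print(tool()[0],tool()[1].as_matrix().round(3),get_state()["joint_velocities"].round(3))
m=cams.camera_model("wrist");p,d=cams.capture("wrist")
cv2.imwrite("pics/w1.png",p[:,:,::-1]);np.savez("pics/w1.npz",p=p,d=d,**m)
E
```

```text
clock: 1.3
position: [502.9, -153.1, 193.3]
ee_rot: [-0.0, 0.999, 0.04, -0.001]
contact_force: [0.1, -0.9, -0.8]
grip_width: 85.3
finger_force: 0.0
[ 502.89820088 -153.13812851  193.26841626] [[ 0.997  0.08  -0.001]
 [ 0.08  -0.997  0.   ]
 [-0.001 -0.    -1.   ]] [-0.032 -0.015 -0.005  0.001 -0.001 -0.001]
```

View pics/w1.png

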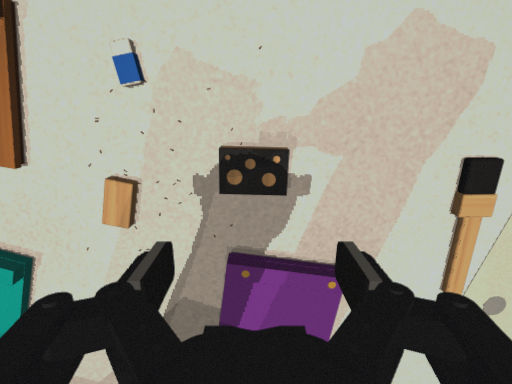

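The block's top face spans about (220,147) to (288,195). I'll measure it now with depth and brightness.

```bash
cat >> h.py <<'E'
def cloud(m,d):
    f,cx,cy=K(m);v,u=np.mgrid[:384,:512]
    c=np.stack([(u-cx)/f*d,-(v-cy)/f*d,-d],-1)
    return c@m["extrinsics"][:3,:3].T+m["extrinsics"][:3,3]
E
python3 - <<'E'
from h import *
w=np.load("pics/w1.npz");C=cloud(w,w["d"]);p=w["p"]
roi=np.zeros((384,512),bool);roi[130:215,205:305]=1
print("table z",np.median(C[60:130,300:400,2]))
k=roi&(C[...,2]>15)&(C[...,2]<40)&(w["d"]>0)
print(k.sum(),np.median(C[k][:,2]))
print("depth rect",cv2.minAreaRect(C[k][:,:2].astype(np.float32)))
g=((p.max(-1)<60)&roi).astype(np.uint8)
n,l,s,c=cv2.connectedComponentsWithStats(g);i=1+np.argmax(s[1:,4]);print(s[i])
cn=cv2.findContours((l==i).astype(np.uint8),0,2)[0][0][:,0]
W=np.array([px2w(w,u,v,23)[:2] for u,v in cn],np.float32)
print("color rect",cv2.minAreaRect(W))
E
```

```text
table z -0.18218682857889235
3216 22.779387143016407
depth rect ((508.194091796875, -151.80416870117188), (54.61840057373047, 79.97545623779297), 2.908999443054199)
[ 219  148   70   47 2604]
color rect ((508.6043395996094, -151.5079345703125), (54.28273391723633, 79.07293701171875), 2.8060319423675537)
```

```bash
python3 -m inch '[[[0.22,-0.04,3],1.7,1],[[0.22,-0.04,6.4],1.7,1],[[0.22,-0.04,6.4],1.7,1],[[0.22,-0.04,6.4],1.7,1],[[0.22,-0.04,6.4],1.7,1],[[0.22,-0.04,6.4],1.7,1]]'
python3 - <<'E'
from h import *
m=cams.camera_model("wrist");p,d=cams.capture("wrist")
cv2.imwrite("pics/w2.png",p[:,:,::-1]);np.savez("pics/w2.npz",p=p,d=d,**m)
t,r=tool();print(t,r.as_euler("ZYX",degrees=True))
for y in(-42.5,42.5): print(w2px(m,t+r.apply([0,y,-13])), w2px(m,t+r.apply([0,y,0])))
E
```

```text
clock: 1.95
position: [509.7, -153.1, 36.2]
ee_rot: [0.0, 1.0, 0.024, 0.001]
contact_force: [0.4, -0.1, 0.8]
grip_width: 85.9
finger_force: 0.0
[ 510.30238334 -153.14256082   36.76050452] [  2.75352089  -0.23769505 179.91354396]
[[173.01376426 256.08040221]] [[179.45801802 244.51573975]]
[[335.04122201 256.08186589]] [[328.64716329 244.51559893]]
```

View pics/w2.png

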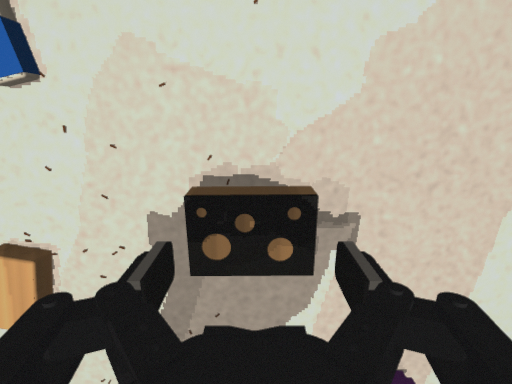

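The block's top spans columns 185–318 (centre 251.5) between fingertips at 173 and 337 (centre 255). I'll shift about 1.5 mm to the left and descend.

```bash
python3 -m inch '[[[-0.05,-0.07,0],0,1],[[-0.05,-0.07,0.4],0,1],[[-0.05,-0.07,0.8],0,1],[[-0.05,-0.07,1.2],0,1],[[-0.05,-0.07,1.2],0,1]]'; python3 -m inch '[[[0,0,0.2],0,1],[[0,0,0.4],0,1],[[0,0,0.5],0,1],[[0,0,0.5],0,1]]'
```

```text
clock: 2.5
position: [505.7, -149.9, 1.7]
ee_rot: [-0.001, 1.0, 0.025, -0.002]
contact_force: [-0.4, -0.3, -0.0]
grip_width: 85.5
finger_force: 0.0
clock: 2.9
position: [506.9, -150.3, -9.1]
ee_rot: [-0.0, 1.0, 0.024, -0.0]
contact_force: [-0.4, -0.1, -0.2]
grip_width: 85.6
finger_force: 0.0
```

```bash
python3 -m inch '[[[0,0,0],0,0.8],[[0,0,0],0,0.6],[[0,0,0],0,0.6],[[0,0,0],0,0.6],[[0,0,0],0,0.6],[[0,0,0],0,0.6]]' 50; python3 -m inch '[[[0,0,-0.3],0,0.6],[[0,0,-0.8],0,0.6],[[0,0,-1.5],0,0.6],[[0,0,-3],0,0.6],[[0,0,-4.5],0,0.6],[[0,0,-6],0,0.6],[[0,0,-6],0,0.6],[[0,0,-6],0,0.6]]'
python3 - <<'E'
from h import *
t,r=tool();print(t,r.as_euler("ZYX",degrees=True))
# hook from top cam
m=cams.camera_model("top");p,d=cams.capture("top")
C=cloud(m,d)
H=cv2.cvtColor(p,cv2.COLOR_RGB2HSV)
print(H[180,205],H[155,205],C[180,205],C[155,205])
E
```

```text
clock: 3.5
position: [507.4, -150.5, -8.4]
ee_rot: [0.0, 1.0, 0.024, 0.0]
contact_force: [-0.7, -0.6, 3.5]
grip_width: 78.6
finger_force: 61.7
clock: 4.3
position: [507.8, -150.6, 142.9]
ee_rot: [0.0, 1.0, 0.024, 0.001]
contact_force: [-0.2, -0.0, -1.0]
grip_width: 78.9
finger_force: 61.3
[ 507.82714365 -150.59203407  142.85138853] [ 2.80316812e+00 -1.50986013e-01  1.79943986e+02]
[ 12 148 124] [12 92 86] [577.06146134 190.25583733  20.53341466] [665.22174696 189.84132836  36.39777543]
```

Lifted. Now I move in front of the hook to look at it closely.

```bash
python3 -m inch '[[[0,-2,-3.5],0,0.6],[[0,-4,-3.5],0,0.6],[[0,-6,-3.5],0,0.6],[[0,-8,-3.5],0,0.6],[[0,-10,-3.5],0,0.6],[[0,-12,-3.5],0,0.6],[[0,-13.7,-3.5],0,0.6],[[0,-13.7,-3.5],0,0.6],[[0,-13.7,-3.5],0,0.6],[[0,-13.7,-3.5],0,0.6]]'
python3 - <<'E'
from h import *
m=cams.camera_model("wrist");p,d=cams.capture("wrist")
cv2.imwrite("pics/w3.png",p[:,:,::-1]);np.savez("pics/w3.npz",p=p,d=d,**m)
E
```

```text
clock: 5.35
position: [503.7, 70.4, 228.4]
ee_rot: [-0.019, 0.998, 0.059, -0.002]
contact_force: [-0.4, 0.7, -1.3]
grip_width: 79.3
finger_force: 61.5
```

View pics/w3.png

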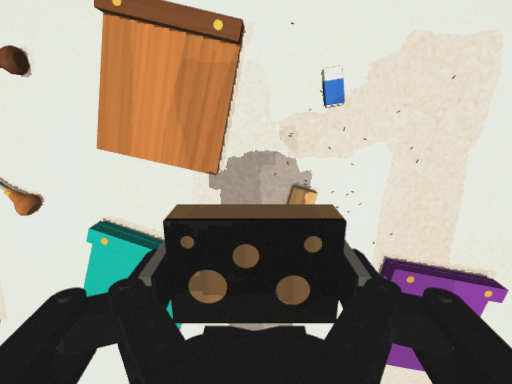

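```bash
python3 -m inch '[[[0,0,0],0,0.6],[[0,0,0],0,0.6],[[0,0,0],0,0.6]]'
python3 - <<'E'
from h import *
t,r=tool();print(t,r.as_euler("ZYX",degrees=True),get_state()["q"].round(3))
m=cams.camera_model("wrist");p,d=cams.capture("wrist")
cv2.imwrite("pics/w4.png",p[:,:,::-1]);np.savez("pics/w4.npz",p=p,d=d,**m)
C=cloud(m,d);H=cv2.cvtColor(p,cv2.COLOR_RGB2HSV)
print("table",np.median(C[150:230,400:500,2]))
k=(C[...,2]>12)&(C[...,2]<24)&(C[...,0]>460)&(C[...,0]<700)&(C[...,1]>90)&(C[...,1]<300)
k[200:]=0
n,l,s,c=cv2.connectedComponentsWithStats(k.astype(np.uint8));i=1+np.argmax(s[1:,4]);k=l==i
print(s[i],np.median(C[k][:,2]),cv2.minAreaRect(C[k][:,:2].astype(np.float32)))
k=(C[...,2]>30)&(C[...,2]<44)&(C[...,0]>460)&(C[...,0]<700)&(C[...,1]>90)&(C[...,1]<300);k[200:]=0
print(k.sum(),np.median(C[k][:,2]),cv2.minAreaRect(C[k][:,:2].astype(np.float32)))
E
```

```text
clock: 5.7
position: [503.6, 71.0, 228.8]
ee_rot: [-0.019, 0.998, 0.059, -0.002]
contact_force: [-0.5, 0.1, -0.3]
grip_width: 79.2
finger_force: 61.5
[503.57354111  70.99605793 228.7990157 ] [ 6.80622098e+00  6.89752204e-02 -1.77803965e+02] [ 0.118  0.095 -0.08   1.397  0.038  3.141]
table -0.2046038314543921
[   97    11   148   164 17716] 17.73930857882769 ((585.295654296875, 198.25680541992188), (160.71368408203125, 178.44619750976562), 84.33216857910156)
3025 35.733191645474335 ((664.657470703125, 190.259765625), (160.43572998046875, 22.457399368286133), 84.26773071289062)
```

Joint 6 sits at its limit (3.141), so the move was cut short and picked up a 2° tilt. The hook measured well: yaw −5.7°, fence centre (664.7, 190.3). I'll give the gripper a half turn, which is equivalent for this block.

```bash
python3 -m inch '[[[0,0,0],-8,0.6],[[0,0,0],-16,0.6],[[0,0,0],-24,0.6],[[0,0,0],-32,0.6],[[0,0,0],-40,0.6],[[0,0,0],-48,0.6],[[0,0,0],-56,0.6],[[0,0,0],-64,0.6],[[0,0,0],-72,0.6],[[0,0,0],-80,0.6],[[0,0,0],-84,0.6],[[0,0,0],-84,0.6]]';python3 -m inch '[[[0,0,0],-8,0.6],[[0,0,0],-16,0.6],[[0,0,0],-24,0.6],[[0,0,0],-32,0.6],[[0,0,0],-40,0.6],[[0,0,0],-48,0.6],[[0,0,0],-56,0.6],[[0,0,0],-64,0.6],[[0,0,0],-72,0.6],[[0,0,0],-80,0.6],[[0,0,0],-83.5,0.6],[[0,0,0],-83.5,0.6]]'
python3 - <<'E'
from h import *
t,r=tool();print(t,r.as_matrix().round(4),get_state()["q"].round(3))
E
```

```text
clock: 6.95
position: [503.5, 71.3, 228.8]
ee_rot: [-0.015, 0.702, 0.712, 0.011]
contact_force: [0.5, -0.0, -0.2]
grip_width: 79.0
finger_force: 61.5
clock: 8.15
position: [503.6, 71.3, 228.8]
ee_rot: [-0.004, 0.05, 0.999, 0.019]
contact_force: [0.3, 0.0, -0.5]
grip_width: 78.6
finger_force: 61.5
[503.58260077  71.27131613 228.7820122 ] [[-0.9949  0.1005 -0.0058]
 [ 0.1002  0.9942  0.0379]
 [ 0.0095  0.0372 -0.9993]] [ 0.118  0.096 -0.08   1.397  0.038  0.219]
```

A 2.2° tilt (0.038 rad) remains. It came from the least-squares compromise at joint 6's upper limit, so over-turning at the lower limit should give the mirrored tilt and cancel it. There is time for that.

```bash
python3 -m inch '[[[0,0,0],-8,0.6],[[0,0,0],-16,0.6],[[0,0,0],-24,0.6],[[0,0,0],-32,0.6],[[0,0,0],-40,0.6],[[0,0,0],-48,0.6],[[0,0,0],-56,0.6],[[0,0,0],-64,0.6],[[0,0,0],-72,0.6],[[0,0,0],-80,0.6],[[0,0,0],-88,0.6],[[0,0,0],-96,0.6]]';python3 -m inch '[[[0,0,0],-8,0.6],[[0,0,0],-16,0.6],[[0,0,0],-24,0.6],[[0,0,0],-32,0.6],[[0,0,0],-40,0.6],[[0,0,0],-48,0.6],[[0,0,0],-56,0.6],[[0,0,0],-64,0.6],[[0,0,0],-72,0.6],[[0,0,0],-80,0.6],[[0,0,0],-88,0.6],[[0,0,0],-95,0.6]]'; python3 -m inch '[[[0,0,0],-8,0.6],[[0,0,0],-10,0.6],[[0,0,0],-10,0.6],[[0,0,0],-10,0.6]]'
python3 - <<'E'
from h import *
t,r=tool();print(t,r.as_matrix().round(4),get_state()["q"].round(3))
E
```

```text
clock: 9.35
position: [503.6, 71.3, 228.8]
ee_rot: [-0.011, 0.71, -0.704, -0.015]
contact_force: [-0.4, 0.3, -0.6]
grip_width: 79.3
finger_force: 61.5
clock: 10.55
position: [503.6, 71.3, 228.7]
ee_rot: [-0.019, 0.999, 0.048, -0.002]
contact_force: [0.3, -0.6, -0.4]
grip_width: 79.2
finger_force: 61.5
clock: 10.95
position: [495.3, 109.4, 228.8]
ee_rot: [-0.004, 0.994, 0.105, 0.001]
contact_force: [0.0, -0.0, -1.2]
grip_width: 78.7
finger_force: 61.5
[495.32940191 109.3604752  228.78142674] [[ 0.9779  0.2089  0.0019]
 [ 0.2089 -0.9779  0.0082]
 [ 0.0036 -0.0077 -1.    ]] [ 0.213  0.089 -0.086  1.392  0.008 -3.139]
```

```bash
python3 -m inch '[[[0,0,0],-2.3,0.6],[[0,0,0],-2.3,0.6],[[0,0,0],-2.3,0.6]]'
python3 - <<'E'
from h import *
t,r=tool();print(t,r.as_matrix().round(4),get_state()["q"].round(3))
E
```

```text
clock: 11.25
position: [492.9, 119.5, 228.7]
ee_rot: [-0.0, 0.993, 0.118, 0.002]
contact_force: [0.3, -0.0, -1.4]
grip_width: 78.8
finger_force: 61.5
[492.89893359 119.53766455 228.72388434] [[ 9.721e-01  2.347e-01  3.800e-03]
 [ 2.347e-01 -9.721e-01  5.000e-04]
 [ 3.800e-03  4.000e-04 -1.000e+00]] [ 0.238  0.089 -0.087  1.391 -0.    -3.14 ]
```

```bash
python3 -m inch '[[[0.4,-0.2,0],8,0.6],[[0.8,-0.4,0],16,0.6],[[1.2,-0.6,0],24,0.6],[[1.6,-0.8,0],32,0.6],[[2,-1,0],40,0.6],[[2.4,-1.2,0],48,0.6],[[2.8,-1.4,0],56,0.6],[[3.2,-1.6,0],64,0.6],[[3.6,-1.8,0],72,0.6],[[4,-2,0],80,0.6],[[4.47,-2.14,0],88,0.6],[[4.47,-2.14,0],96,0.6]]';python3 -m inch '[[[0,0,0],8,0.6],[[0,0,0],16,0.6],[[0,0,0],24,0.6],[[0,0,0],32,0.6],[[0,0,0],40,0.6],[[0,0,0],48,0.6],[[0,0,0],56,0.6],[[0,0,0],64,0.6],[[0,0,0],72,0.6],[[0,0,0],80,0.6],[[0,0,0],88,0.6],[[0,0,0],96,0.6]]';python3 -m inch '[[[0,0,0],7.3,0.6],[[0,0,0],7.3,0.6],[[0,0,0],7.3,0.6]]'
python3 - <<'E'
from h import *
t,r=tool();print(t,r.as_matrix().round(4),get_state()["q"].round(3))
m=cams.camera_model("wrist");p,d=cams.capture("wrist")
cv2.imwrite("pics/w5.png",p[:,:,::-1]);np.savez("pics/w5.npz",p=p,d=d,**m)
E
```

```text
clock: 12.45
position: [590.1, 198.1, 228.4]
ee_rot: [-0.001, 0.75, -0.661, 0.001]
contact_force: [-0.0, -0.5, -1.8]
grip_width: 78.8
finger_force: 61.5
clock: 13.65
position: [589.1, 197.4, 229.0]
ee_rot: [0.002, -0.011, 1.0, 0.0]
contact_force: [0.2, 0.1, -1.2]
grip_width: 78.9
finger_force: 61.5
clock: 13.95
position: [589.1, 197.6, 229.0]
ee_rot: [0.002, 0.049, 0.999, 0.0]
contact_force: [0.5, 0.7, -1.4]
grip_width: 78.7
finger_force: 61.5
[589.05970198 197.56758311 229.03374511] [[-9.953e-01  9.700e-02  3.700e-03]
 [ 9.700e-02  9.953e-01  5.000e-04]
 [-3.600e-03  9.000e-04 -1.000e+00]] [ 3.240e-01  3.100e-01  1.860e-01  1.443e+00 -1.000e-03  4.210e-01]
```

View pics/w5.png

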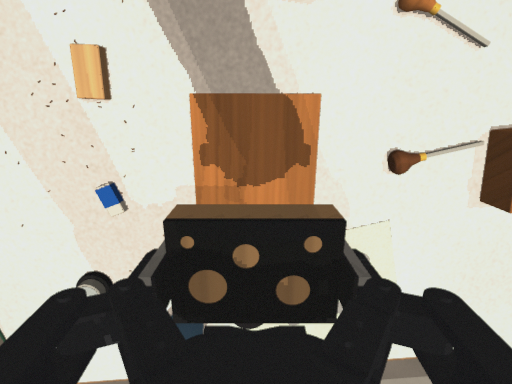

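```bash
python3 -m inch '[[[0,0,1.5],0,0.6],[[0,0,3],0,0.6],[[0,0,4.5],0,0.6],[[0,0,6],0,0.6],[[0,0,7],0,0.6],[[0,0,8],0,0.6],[[0,0,8.4],0,0.6],[[0,0,8.6],0,0.6],[[0,0,8.6],0,0.6],[[0,0,8.6],0,0.6]]';python3 -m inch '[[[0,0,0.06],0,0.6],[[0,0,0.12],0,0.6],[[0,0,0.16],0,0.6],[[0,0,0.16],0,0.6]]'
```

```text
clock: 15.0
position: [590.7, 198.2, 15.5]
ee_rot: [0.003, 0.05, 0.999, 0.001]
contact_force: [-0.0, 0.1, 0.2]
grip_width: 78.8
finger_force: 61.6
clock: 15.4
position: [589.7, 198.0, 10.2]
ee_rot: [0.002, 0.05, 0.999, 0.0]
contact_force: [-0.8, -1.1, -0.5]
grip_width: 79.0
finger_force: 61.6
```

```bash
python3 -m inch '[[[0,0,0.04],0,0.6],[[0,0,0.04],0,0.6]]';python3 -m inch '[[[0,0,0.04],0,0.6],[[0,0,0.04],0,0.6]]'
```

```text
clock: 15.6
position: [589.9, 198.0, 9.7]
ee_rot: [0.002, 0.05, 0.999, 0.0]
contact_force: [-0.6, -0.4, 3.1]
grip_width: 78.6
finger_force: 61.9
clock: 15.8
position: [590.0, 198.0, 9.6]
ee_rot: [0.002, 0.05, 0.999, 0.0]
contact_force: [-3.4, -2.0, 9.2]
grip_width: 78.8
finger_force: 62.8
```

In contact with the bed. Now I release and check.

```bash
python3 -m inch '[[[0,0,-0.05],0,1],[[0,0,-0.05],0,1],[[0,0,-0.05],0,1],[[0,0,-0.05],0,1],[[0,0,-0.05],0,1],[[0,0,-0.05],0,1],[[0,0,-0.05],0,1],[[0,0,-0.05],0,1]]'
python3 - <<'E'
from h import *
t,r=tool();print(t)
m=cams.camera_model("wrist");p,d=cams.capture("wrist")
cv2.imwrite("pics/w6.png",p[:,:,::-1]);np.savez("pics/w6.npz",p=p,d=d,**m)
s,_=cams.capture("side")
cv2.imwrite("pics/s6.png",s[:,:,::-1])
C=cloud(m,d)
k=(C[...,2]>36)&(C[...,2]<46)&(C[...,0]>540)&(C[...,0]<640)&(C[...,1]>150)&(C[...,1]<245)&(p.max(-1)<250)
print(k.sum(),np.median(C[k][:,2]),cv2.minAreaRect(C[k][:,:2].astype(np.float32)))
E
```

```text
clock: 16.6
position: [589.8, 197.9, 9.3]
ee_rot: [0.002, 0.05, 0.999, 0.0]
contact_force: [-0.1, -0.1, -0.0]
grip_width: 85.2
finger_force: 0.0
[589.79824889 197.94576943   9.33914586]
19388 40.87906025373307 ((588.802978515625, 196.53318786621094), (95.40557861328125, 55.532875061035156), 84.28865051269531)
```

View pics/w6.png

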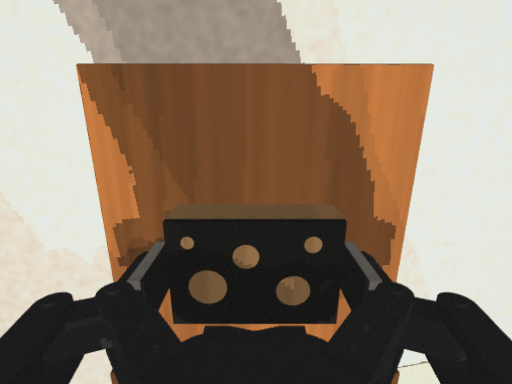

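The block lies flat on the bed and is released (contact force 0), aligned with the hook and about 38 mm from the fence. I'll close on its ends and push forward and down.

```bash
python3 -m inch '[[[0,0,0],0,0.8],[[0,0,0],0,0.6],[[0,0,0],0,0.6],[[0,0,0],0,0.6],[[0,0,0],0,0.6]]' 50;python3 -m inch '[[[-0.3,0,0.01],0,0.6],[[-0.6,0,0.02],0,0.6],[[-0.9,0,0.03],0,0.6],[[-1.2,0,0.04],0,0.6],[[-1.4,0,0.05],0,0.6],[[-1.4,0,0.05],0,0.6],[[-1.4,0,0.05],0,0.6]]'
```

```text
clock: 17.2
position: [590.0, 198.1, 9.8]
ee_rot: [0.002, 0.05, 0.999, 0.001]
contact_force: [-0.6, 0.9, 4.9]
grip_width: 79.1
finger_force: 61.9
clock: 17.9
position: [625.5, 194.7, 9.8]
ee_rot: [0.003, 0.05, 0.999, 0.001]
contact_force: [-1.5, -0.1, 10.7]
grip_width: 79.0
finger_force: 62.8
```

```bash
python3 -m inch '[[[-0.05,0,0],0,0.6],[[-0.1,0,0],0,0.6],[[-0.1,0,0],0,0.6]]'; python3 -m inch '[[[-0.04,0,0],0,0.6],[[-0.08,0,0],0,0.6],[[-0.08,0,0],0,0.6]]'
```

```text
clock: 18.2
position: [627.1, 194.6, 9.8]
ee_rot: [0.002, 0.05, 0.999, 0.001]
contact_force: [-3.9, 0.9, 12.5]
grip_width: 78.8
finger_force: 63.0
clock: 18.5
position: [627.4, 194.5, 9.8]
ee_rot: [0.001, 0.05, 0.999, 0.001]
contact_force: [-10.5, 0.6, 16.1]
grip_width: 79.1
finger_force: 63.5
```

```bash
python3 -m inch '[[[-0.03,0,0],0,0.6],[[-0.03,0,0],0,0.6],[[-0.03,0,0],0,0.6],[[-0.03,0,0],0,0.6],[[-0.03,0,0],0,0.6]]'
python3 - <<'E'
from h import *
t,r=tool();print(t,r.as_matrix().round(3))
m=cams.camera_model("wrist");p,d=cams.capture("wrist")
C=cloud(m,d)
k=(C[...,2]>37)&(C[...,2]<46)&(C[...,0]>580)&(C[...,0]<662)&(C[...,1]>140)&(C[...,1]<245);k[:195]=0;k[330:]=0;k[:,:178]=0;k[:,335:]=0
A=np.c_[C[k][:,:2],np.ones(k.sum())];c=np.linalg.lstsq(A,C[k][:,2],rcond=None)[0];print("top z",np.median(C[k][:,2]),"tilt",c[:2])
s,sd=cams.capture("side");sm=cams.camera_model("side")
c=w2px(sm,[630,194,40])[0].astype(int);print(c)
q=s[max(c[1]-45,0):c[1]+45,max(c[0]-60,0):c[0]+60]
cv2.imwrite("pics/s7.png",cv2.resize(q[:,:,::-1],None,fx=6,fy=6,interpolation=2))
print([get_state()["contact_force"].round(1) for _ in range(3)])
E
```

```text
clock: 19.0
position: [627.4, 194.5, 9.8]
ee_rot: [0.0, 0.05, 0.999, 0.001]
contact_force: [-13.5, 1.6, 17.1]
grip_width: 78.8
finger_force: 63.7
[627.37526861 194.51763111   9.7675766 ] [[-0.995  0.099  0.   ]
 [ 0.099  0.995  0.002]
 [-0.     0.002 -1.   ]]
top z 40.87846244111644 tilt [ 0.00533449 -0.00096633]
[181 218]
[array([-14.3,   1.5,  16.9]), array([-14.3,   1.5,  16.9]), array([-14.3,   1.5,  16.9])]
```

View pics/s7.png

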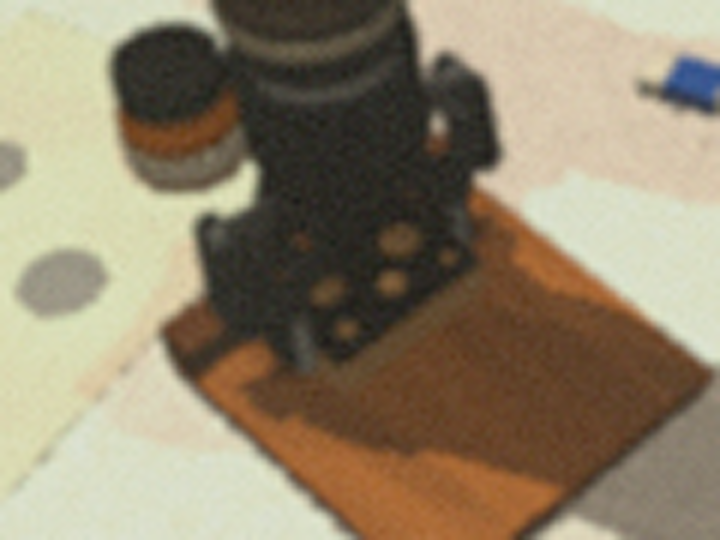

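The block is against the fence, flat (tilt 0.005 rad) and aligned. The tool stopped at x = 627.4 while the force rose. The pushing force is steady at about 14 N forward and 17 N down, and the jar and the rest are untouched. Handing in.

```bash
python3 -c "
from station import bot
print(bot.job_done())"
```

```text
the job is handed in; nothing more can be done
None
```

The job is handed in, verdict not reported: the block was set on the bed dark face up and let go, then gripped by its ends and pushed flush to the fence, held at about 14 N forward and 17 N down.

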